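# Lock the collet in its bench holder

## Task

Two identical collet holders stand on the work table, both with their lock collars open. Lock the holder that has a steel collet in it: turn its collar clockwise, seen from above, to its stop, where the collar's lug stands over the bar-shaped mark on the flange. Leave the collet seated and the empty holder open.

Things in the scene. Friction and masses are not known exactly. Their poses are not given: they have to be found in the camera images.
- loaded_holder: Holder with a collet in it, fixed, yaw varies. Grey flange 128 mm across, 10 mm thick; column 48 mm across up to z = 40 mm under the collar. Origin: centre of underside, on the collar's axis; z up. Raised brass bar on the flange (radial, 37-61 mm from the axis, 4 mm high) in direction -x: LOCKED mark. Round brass stud 1.22 rad counter-clockwise of it (from above): OPEN mark. The rest: bolt heads.
- loaded_collar (a joint): Lock collar: knurled steel ring, 53 mm outside, 35 inside, z = 41 to 63 mm, with one radial lug (14 mm wide, z = 44 to 60, end 51 mm from the axis). Rad, growing CLOCKWISE from above: 0 lug at stud (open), 1.22 lug at bar (locked; firm stop). Lug direction in the holder's frame: pi + 1.22 - angle from +x. Starts at 0 to 0.3; friction 0.08 Nm, stays put. Grip the ring beside the lug, or the lug.
- seated_collet: Steel barrel-shaped collet, 30 mm in diameter and 32 mm high, standing loose in the bore of the loaded holder's collar, 40 mm above the table, so that its top is 72 mm above the table, 9 mm over the collar. Origin: centre of its underside.
- empty_collar (a joint): The collar of the second holder, which is identical but has no collet (an empty bore with a dark floor) and stands to the left or right of the loaded one, at least 0.16 m from it between centres. Same angles: 0 open, 1.22 locked; it starts between 0 and 0.3 and is to stay open.

How it is judged:
By the outcome, as a careful person would: the job done as asked, in the order asked, and still so for the second after the job is handed in, with the robot touching nothing.
It also fails if it takes over 29 s, if anything falls off the work surface, if the arm or the gripper's body presses on something with over 40 N, if the wrist force passes 120 N, or if a joint passes its speed limit or range.

## Robot

A 6-joint arm with a two-finger parallel gripper is mounted at the origin on a cart in front of the work surface, level with it; the furniture and walls round the work are solid. World frame = base frame: x ahead of the robot, y to its left, z up, the work surface at z = 0. Lengths are in mm, angles in rad, forces in N, time in s.
With the tool pointing down it reaches from about 350 to 975 mm from the base axis. Payload 7.1 kg.
Tool frame: the origin (TCP) lies at the very end of the fingers, on their centre line; the grasp point (between the pads) lies 19 mm behind it; x points along the fingers, y is the direction in which the jaws open and shut, and the axes are right-handed (so a half turn about x gives the same grasp; the last joint's range is limited). The gripper opens to 88 mm and grips with 3 to 60 N. Pads are 20 mm wide; open, the fingers measure 115 mm over their backs; the gripper's body (75 mm by 178 mm) begins 61 mm behind the grasp point.
Start: joints at [1.128, 0.423, 1.63, -0, 1.089, -0.019], TCP at [256.985, 569.705, 222.675] pointing down, gripper open.
Joint ranges: [-3, 3], [-0.9, 2.11], [0.09, 2.58], [-1.31, 4.45], [0.11, 2.69], [-2.54, 2.54]. Speed limits (rad/s): [2.39, 2.39, 3.01, 3.14, 3.14, 3.14].

## Interface

Orientations are given as a rotation vector (axis times angle).
In Python, from workcell import ctrl gives the robot as it stands. The module is installed in compiled form; this text tells all that it offers.
- The arm moves only by the tool carry_out, never from a script. Its argument "commands" is a list of rows, each a list of 6 numbers: the shift along the tool's x, y, z in m, then the turn, a rotation vector about the tool's x, y, z in degrees. In form: [[tx, ty, tz, rx, ry, rz], ...]. A call has 1 to 8 rows; each row shifts and turns the pose as measured when the row begins, along the tool's axes as they then stand; what a row does not reach is not made up. A row lasts 1/8 s, in which the tool goes at most 62.5 mm and 10.7 degrees, less where a joint would pass 70% of its speed; a pose out of reach is approached as far as the arm can. A call with a gripper value outside its range is refused whole. "grip" is the closure, from 0 (fully open) to 1 (shut), set as the call begins (left out, the last holds). The fingers move at their own pace and stop on an object; the grip force is fixed at half the most. Time passes only in rows, so rows that do not move let the fingers close. It gives the time, the measured TCP pose, the force and the opening at its end, in the units of the state.
- ctrl.get_obs(): the state, without advancing time (a new reading comes with each control period).
- ctrl.get_image(name): name is "side" or "top" or "wrist"; returns a dict with "pixels" (420x560x3 uint8, blue, green, red), "intrinsics" (3x3 intrinsics, pixels), "rvec" (rotation vector, rad) and "tvec" (3), from world to camera coordinates, as OpenCV has them. Camera axes: x right, y down, z forward; pixel columns grow to the right and rows downward; lengths in mm; the calibration is good to about 2 mm. A picture is of the moment at which its call begins. There is no depth.
- ctrl.close_job(): hands the job in, once; it reports no verdict.
The state is a dict: "t": time; "qpos": joint angles; "qvel": joint speeds; "joint_torque": joint torques, N m; "ee_pos": TCP position; "orientation": TCP orientation; "ft_force": force on the tool from outside, world axes, zero at the start; "moment": the same for the moment, N m; "width": finger opening in mm.
Only numpy, scipy, OpenCV 4.12 (cv2) and the standard library are available. Lean on these libraries where they do the work, as an engineer would, in place of code of your own. Each camera call takes 0.05 s, during which the arm holds its last target. There are 200 camera calls.

## Working session

There is one attempt and no reset: what is moved stays moved. The work goes in short steps, Python scripts to look and compute and a tool call to move; the robot and the scene stay as the last step left them, time stands still between calls to the robot, and variables do not carry over. Pictures are saved under pics/ and viewed, about 8 in all and at most 12, crops included, and the job is handed in when it is done.

Besides the shell and the picture viewer there is one more tool, called after "Emit:" by a JSON object that holds its "method" and its "body". carry_out: Moves the arm, as the interface text tells. Its arguments: {"type":"object","properties":{"commands":{"type":"array"},"grip":{"type":"number"}},"required":["commands"]}

```bash
mkdir -p pics
cat > h.py <<'E'
import numpy as np, cv2
from workcell import ctrl
def shot(name,fn):
    im=ctrl.get_image(name); np.savez(fn+'.npz',**{k:np.array(im[k]) for k in im}); cv2.imwrite(f'pics/{fn}.png',im['pixels']); return im
def load(fn): return dict(np.load(fn+'.npz'))
def ray(im,u,v,z):
    K=np.array(im['intrinsics'],float); R=cv2.Rodrigues(np.array(im['rvec'],float))[0]; t=np.array(im['tvec'],float).ravel()
    c=-R.T@t; d=R.T@np.linalg.inv(K)@[u,v,1]; return c+d*(z-c[2])/d[2]
def proj(im,P):
    return cv2.projectPoints(np.array(P,float).reshape(-1,3),np.array(im['rvec'],float),np.array(im['tvec'],float),np.array(im['intrinsics'],float),None)[0].reshape(-1,2)
E
python3 - <<'E'
from h import *
a=shot('top','top1'); b=shot('side','side1')
for i in (a,b):
    R=cv2.Rodrigues(np.array(i['rvec'],float))[0]; print(-R.T@np.array(i['tvec']).ravel(), R[2], i['intrinsics'][0][0])
print(ctrl.get_obs())
E
```

```text
[ 4.96189500e+02 -5.33902752e-01  8.99666954e+02] [ 0.03683273 -0.00458153 -0.99931094] 466.8863058253741
[388.26752226 812.81284821 540.45869352] [ 0.16758442 -0.85042653 -0.49868847] 510.23439255382004
{'t': 0.1, 'qpos': array([ 1.12804505e+00,  4.23779531e-01,  1.63060607e+00, -2.10430644e-06,
        1.08859824e+00, -1.90242795e-02]), 'qvel': array([-0.00035495, -0.00103196, -0.00105322,  0.00048151,  0.0006392 ,
        0.00013474]), 'joint_torque': array([-3.30125185e-04, -5.45617247e+01, -2.74321532e+01,  6.44658390e-02,
        1.88010262e-02, -7.20213461e-05]), 'ee_pos': array([256.75087271, 569.27644383, 221.97294714]), 'orientation': array([ 0.33128647,  1.54544376, -0.3334276 ]), 'ft_force': array([-0.28583908,  0.76719971, -0.90791217]), 'moment': array([-0.04550467, -0.02505248,  0.05801458]), 'width': 87.4113638750526}
```

View pics/top1.png

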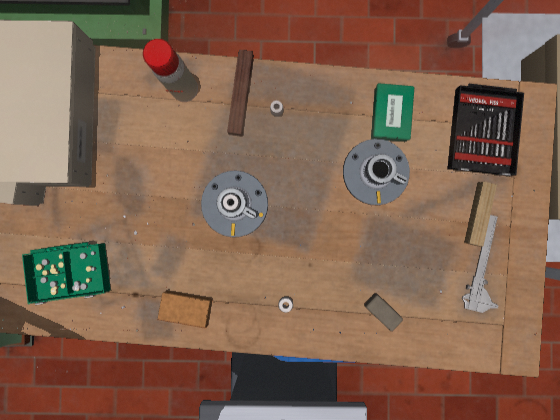

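View pics/side1.png

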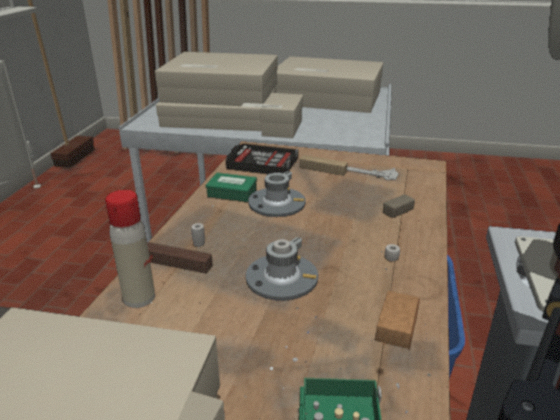

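The top view shows the robot at the bottom. The left holder, near px (234,204), has a collet standing above its collar. The right one, near (376,171), has a dark empty bore. Next I'll measure the left one.

Run:
```python
from h import *
a=load('top1'); p=a['pixels']
cv2.imwrite('pics/crop1.png',cv2.resize(p[160:250,190:280],None,fx=6.5,fy=6.5,interpolation=cv2.INTER_CUBIC))
hsv=cv2.cvtColor(p,cv2.COLOR_BGR2HSV)
roi=np.zeros(p.shape[:2],np.uint8); roi[165:242,196:272]=1
h,s,v=cv2.split(hsv)
fl=((s<75)&(v>70)&(roi>0)).astype(np.uint8)
cs,_=cv2.findContours(fl,cv2.RETR_EXTERNAL,cv2.CHAIN_APPROX_NONE); c=max(cs,key=cv2.contourArea)
e=cv2.fitEllipse(cv2.convexHull(c)); print('flange',e, ray(a,*e[0],10))
r=[np.linalg.norm(ray(a,e[0][0]+e[1][0]/2,e[0][1],10)-ray(a,*e[0],10))]; print('radius',r)
br=((s>110)&(h>18)&(h<32)&(v>120)&(roi>0)).astype(np.uint8)
n,l,st,ce=cv2.connectedComponentsWithStats(br)
for i in range(1,n):
    if st[i,4]>4: print('brass',st[i],ce[i],ray(a,*ce[i],14))
```

```text
flange ((245.49224853515625, 199.19888305664062), (83.45584869384766, 99.71439361572266), 100.9110336303711) [541.25992677  77.56292465  10.        ]
radius [np.float64(79.57543294910009)]
brass [259 213   4   4  14] [260.5        214.28571429] [512.79783808  48.28925421  14.        ]
brass [231 223   4  13  45] [232.46666667 228.93333333] [484.35382902 100.92840187  14.        ]
```

View pics/crop1.png

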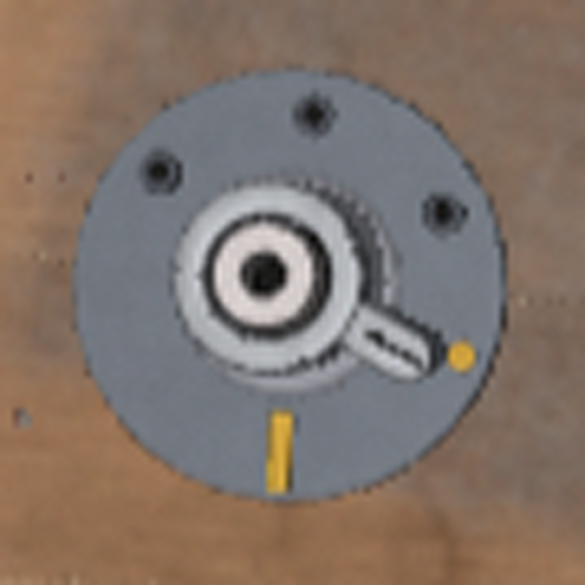

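The flange spans crop px 75–507 by 70–500. The collar ring's top is centred near crop (268,278), the lug tip is near (418,362), the bar at (279,452) and the stud at (461,357).

```bash
cat >> h.py <<'E'
from scipy.spatial.transform import Rotation as Ro
def state():
    o=ctrl.get_obs(); R=Ro.from_rotvec(o['orientation']).as_matrix(); return o,np.array(o['ee_pos']),R
def ang(v): return float(np.degrees(np.arctan2(v[1],v[0])))
def plan(target,lugdir_deg,down=True):
    o,p,R=state(); print('t',o['t'],'p',p.round(1),'x',R[:,0].round(3),'y',R[:,1].round(3),'q',np.round(o['qpos'],3),'w',o['width'])
    best=None
    for s in (90,-90):
        ya=np.radians(lugdir_deg+s); y=np.array([np.cos(ya),np.sin(ya),0]); x=np.array([0,0,-1.]); Rt=np.c_[x,y,np.cross(x,y)]
        print('turn',s,Ro.from_matrix(R.T@Rt).as_rotvec(degrees=True).round(1))
    print('shift tool',(R.T@(np.array(target)-p)).round(1))
E
python3 - <<'E'
from h import *
a=load('top1'); g=lambda u,v,z: ray(a,190+(u+.5)/6.5-.5,160+(v+.5)/6.5-.5,z)
fc=g(291,285,10); print('flange',fc,'diam',np.linalg.norm(g(75,285,10)-g(507,285,10)),np.linalg.norm(g(291,70,10)-g(291,500,10)))
rc=g(268,278,63); print('ring',rc, 'w',np.linalg.norm(g(176,278,63)-g(361,278,63))); cc=g(265,274,72); print('collet',cc)
C=(fc+rc+cc)[:2]/3; print('C',C)
for n,(u,v,z) in dict(bar=(280,452,14),stud=(461,357,13),lug=(395,345,60),tip=(418,362,60)).items():
    q=g(u,v,z)[:2]-C; print(n,np.linalg.norm(q),ang(q))
lug=ang(g(395,345,60)[:2]-C); plan([*C,120],lug)
E
```

```text
flange [532.9125856   98.66341699  10.        ] diam 126.61229975222996 126.21362891482434
ring [532.57164218  99.12682908  63.        ] w 50.99095426951692
collet [533.26154104  98.89214252  72.        ]
C [532.91525628  98.89412953]
bar 48.929722102145924 178.03942336882224
stud 54.55627138510462 -112.07742729049974
lug 39.35366153095409 -117.69374919198741
tip 47.20947078036863 -119.02618959803647
t 0.1 p [256.8 569.3 222. ] x [-0.001 -0.001 -1.   ] y [ 0.411  0.912 -0.001] q [ 1.128  0.424  1.631 -0.     1.089 -0.019] w 87.4113638750526
turn 90 [93.4  0.1  0.1]
turn -90 [-86.6  -0.1   0.1]
shift tool [ 102.4 -315.1  445.1]
```

Emit:
{"method": "carry_out", "body": {"commands": [[0,-0.035,0.049,0,0,0],[0,-0.035,0.049,0,0,0],[0,-0.035,0.049,0,0,0],[0,-0.035,0.049,0,0,0],[0,-0.035,0.049,0,0,0],[0,-0.035,0.049,0,0,0],[0,-0.035,0.049,0,0,0],[0,-0.035,0.049,0,0,0]], "grip": 0}}

```text
t: 1.1
ee_pos: [504.1, 144.1, 220.4]
orientation: [0.325, 1.547, -0.327]
ft_force: [0.7, -0.7, -0.5]
width: 88.2
```

Emit:
{"method": "carry_out", "body": {"commands": [[0,0,0,10,0,0],[0,0,0,10,0,0],[0,0,0,10,0,0],[0,0,0,10,0,0],[0,0,0,10,0,0],[0,0,0,10,0,0],[0,0,0,10,0,0],[0,0,0,10,0,0]]}}

```text
t: 2.1
ee_pos: [504.3, 138.0, 217.8]
orientation: [1.417, 1.056, -1.429]
ft_force: [-0.6, 0.4, 0.0]
width: 87.7
```

```bash
python3 -c "
from h import *
plan([533,99,150],-118)"
```

```text
t 2.1 p [504.3 138.  217.8] x [-0.006 -0.003 -1.   ] y [ 0.957 -0.29  -0.005] q [ 0.245  0.283  1.854 -0.002  1.011  0.541] w 87.69249855968367
turn 90 [11.1  0.3  0.3]
turn -90 [-168.9   -0.4    0.5]
shift tool [67.8 39.1 28.6]
```

Emit:
{"method": "carry_out", "body": {"commands": [[0.03,0.039,0.0285,0,0.3,0.3],[0.0,0,0,10.5,0,0],[0,0,0,0,0,0]]}}

```text
t: 2.48
ee_pos: [533.8, 98.5, 186.4]
orientation: [1.555, 0.942, -1.555]
ft_force: [-0.1, -0.5, 0.5]
width: 87.9
```

```bash
python3 -c "
from h import *
plan([533,99,100],-118)
shot('wrist','w1');shot('top','top2')"
```

```text
t 2.475 p [533.8  98.5 186.4] x [-0.  0. -1.] y [ 0.886 -0.463 -0.   ] q [0.16  0.351 1.841 0.    0.95  0.642] w 87.85825792178686
turn 90 [ 0.4 -0.   0. ]
turn -90 [-179.6   -0.    -0. ]
shift tool [86.4 -0.9 -0.1]
```

View pics/w1.png

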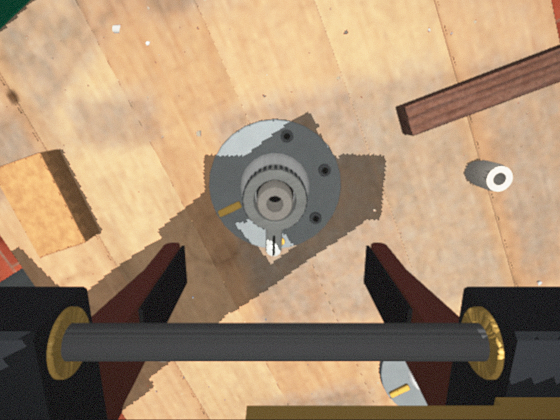

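The wrist view shows the collet at about (275,201). The lug points straight down the picture at about (274,242), centred between the fingers. I'll check those pixels by ray, then descend.

```bash
python3 -c "
from h import *
w=load('w1')
print(ray(w,275,201,72),ray(w,274,195,63),ray(w,274,240,60)); print(proj(w,[[533,99,72],[533,99,63]]))
b=w['pixels'][140:280,190:370]; cv2.imwrite('pics/w1c.png',cv2.resize(b,None,fx=4.4,fy=4.2,interpolation=cv2.INTER_CUBIC))
"
```

```text
[534.13077357 100.04631007  72.        ] [534.67644998 102.84586404  63.        ] [515.88058169  67.07266471  60.        ]
[[274.35372761 202.76090506]
 [274.36975216 199.94957347]]
```

View pics/w1c.png

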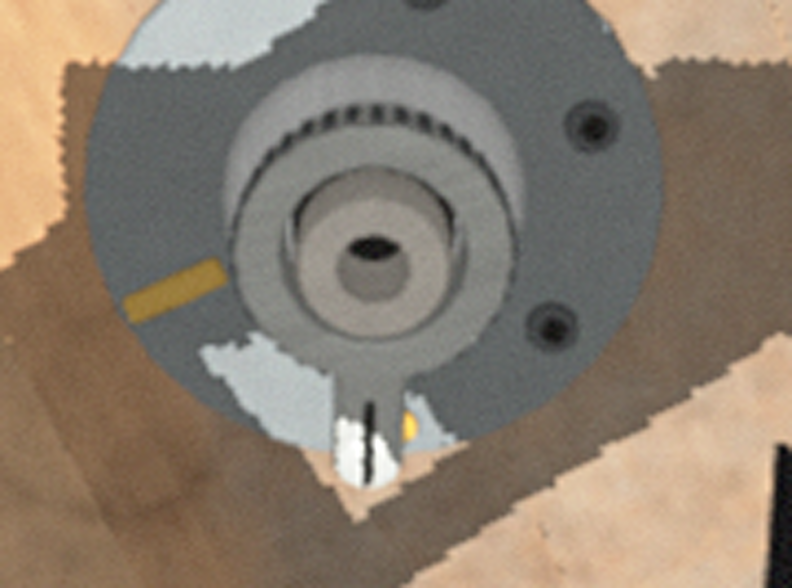

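The collet centre lands within 1 px of the prediction and the lug lies square to the jaws. Descending to a tip height of about 37 mm, then closing.

Emit:
{"method": "carry_out", "body": {"commands": [[0.05,-0.001,0,0.4,0,0],[0.05,0,0,0,0,0],[0.035,0,0,0,0,0],[0.012,0,0,0,0,0],[0,0,0,0,0,0]]}}

```text
t: 3.2
ee_pos: [535.4, 101.6, 39.2]
orientation: [1.552, 0.946, -1.539]
ft_force: [0.4, -0.1, -0.2]
width: 88.1
```

```bash
python3 -c "
from h import *
plan([533,99,37],-118)"
```

```text
t 3.2 p [535.4 101.6  39.2] x [ 0.007  0.001 -1.   ] y [ 0.892 -0.453  0.006] q [0.166 0.585 1.907 0.    0.642 0.635] w 88.07773438556404
turn 90 [ 1.1 -0.3 -0.3]
turn -90 [-178.9    0.5   -0.4]
shift tool [ 2.2 -1.   3.5]
```

Emit:
{"method": "carry_out", "body": {"commands": [[0.002,-0.001,0.0035,1.1,-0.3,-0.3],[0,0,0,0,0,0]]}}

```text
t: 3.45
ee_pos: [534.5, 99.3, 39.5]
orientation: [1.562, 0.934, -1.556]
ft_force: [-0.3, 0.4, -0.7]
width: 87.9
```

Emit:
{"method": "carry_out", "body": {"commands": [[0,0,0,0,0,0],[0,0,0,0,0,0],[0,0,0,0,0,0],[0,0,0,0,0,0],[0,0,0,0,0,0],[0,0,0,0,0,0]], "grip": 1}}

```text
t: 4.2
ee_pos: [534.1, 99.9, 41.3]
orientation: [1.563, 0.935, -1.557]
ft_force: [-0.2, -0.4, 1.3]
width: 53.0
```

```bash
python3 -c "
from h import *
plan([533,99,37],-118); o=ctrl.get_obs(); print(o['ft_force'],o['moment'])"
```

```text
t 4.2 p [534.1  99.9  41.3] x [ 0.004  0.001 -1.   ] y [ 0.882 -0.471  0.003] q [0.163 0.581 1.908 0.    0.649 0.652] w 52.960366005447035
turn 90 [-0.1 -0.1 -0.2]
turn -90 [179.9  -0.3   0.2]
shift tool [ 4.3 -0.6  1.3]
[-0.18246458 -0.3963352   1.33913195] [-0.00114468  0.26548676 -0.11343646]
```

Emit:
{"method": "carry_out", "body": {"commands": [[0.001,0,0,8,0,0],[0.001,0,0,8,0,0],[0,0,0,8,0,0]]}}

```text
t: 4.58
ee_pos: [534.6, 99.5, 41.3]
orientation: [1.851, 0.622, -1.843]
ft_force: [1.2, -0.9, -5.4]
width: 52.7
```

```bash
python3 -c "
from h import *
plan([533,99,39],178); o=ctrl.get_obs(); print(o['ft_force'],o['moment'])"
```

```text
t 4.575 p [534.6  99.5  41.3] x [ 0.004  0.    -1.   ] y [ 0.606 -0.796  0.002] q [ 1.620e-01  5.810e-01  1.907e+00 -1.000e-03  6.490e-01  1.083e+00] w 52.680733423939486
turn 90 [39.3 -0.2 -0.1]
turn -90 [-1.407e+02  1.000e-01 -3.000e-01]
shift tool [ 2.3 -0.6  1.5]
[ 1.15007631 -0.94763368 -5.36844436] [-0.00561665 -0.00141818  0.06917052]
```

Emit:
{"method": "carry_out", "body": {"commands": [[0,0,0,8,0,0],[0,0,0,8,0,0],[0,0,0,8,0,0],[0,0,0,8,0,0]]}}

```text
t: 5.08
ee_pos: [534.9, 98.6, 41.3]
orientation: [2.188, 0.081, -2.178]
ft_force: [-1.2, -0.7, 1.6]
width: 53.1
```

```bash
python3 -c "
from h import *
plan([533,99,39],178); o=ctrl.get_obs(); print(o['ft_force'],o['moment'])"
```

```text
t 5.075 p [534.9  98.6  41.3] x [ 0.005 -0.001 -1.   ] y [ 0.075 -0.997  0.001] q [ 0.161  0.581  1.907 -0.003  0.649  1.66 ] w 53.060431795739845
turn 90 [ 6.3 -0.3 -0.1]
turn -90 [-1.737e+02  1.000e-01 -4.000e-01]
shift tool [ 2.3 -0.5  1.8]
[-1.24624832 -0.68764366  1.60188238] [-0.07507951  0.30925332  0.11848136]
```

Now small steps onto the stop, watching the moment about z.

Emit:
{"method": "carry_out", "body": {"commands": [[0,0,0,4,0,0],[0,0,0,3,0,0],[0,0,0,3,0,0]]}}

```text
t: 5.45
ee_pos: [534.8, 98.4, 41.3]
orientation: [-2.175, 0.113, 2.165]
ft_force: [0.8, -0.0, -0.1]
width: 53.1
```

```bash
python3 -c "
from h import *
plan([533,99,39],178); o=ctrl.get_obs(); print(o['ft_force'],o['moment'])"
```

```text
t 5.45 p [534.8  98.4  41.3] x [ 0.004 -0.002 -1.   ] y [-0.102 -0.995  0.002] q [ 0.162  0.581  1.907 -0.005  0.649  1.838] w 53.13369344647866
turn 90 [-3.8 -0.3 -0.1]
turn -90 [176.2  -0.2   0.4]
shift tool [ 2.3 -0.5  1.8]
[ 0.7512433  -0.00641333 -0.06156943] [-0.01909642 -0.10433197  1.02462961]
```

The moment about z has risen to 1.0 Nm, well above the 0.08 Nm friction, so the collar is on its stop. Releasing and rising straight up.

Emit:
{"method": "carry_out", "body": {"commands": [[0,0,0,0,0,0],[0,0,0,0,0,0],[0,0,0,0,0,0],[0,0,0,0,0,0],[0,0,0,0,0,0]], "grip": 0}}

```text
t: 6.08
ee_pos: [535.1, 98.2, 41.1]
orientation: [-2.176, 0.111, 2.166]
ft_force: [-0.3, 0.2, 0.6]
width: 87.8
```

Emit:
{"method": "carry_out", "body": {"commands": [[-0.02,0,0,0,0,0],[-0.05,0,0,0,0,0],[-0.05,0,0,0,0,0],[-0.03,0,0,0,0,0],[0,0,0,0,0,0]]}}

```text
t: 6.7
ee_pos: [534.0, 98.4, 194.9]
orientation: [-2.175, 0.111, 2.168]
ft_force: [0.3, 0.2, 1.0]
width: 87.6
```

```bash
python3 -c "
from h import *
plan([533,99,190],178)
w=shot('wrist','w2');b=shot('side','side2')
u=proj(w,[533,99,50])[0].astype(int);print(u)
A=cv2.resize(w['pixels'][max(0,u[1]-75):u[1]+75,u[0]-75:u[0]+75],(400,400));B=cv2.resize(b['pixels'][220:310,235:325],(400,400))
cv2.imwrite('pics/fin.png',np.hstack([A,B]))"
```

```text
t 6.7 p [534.   98.4 194.9] x [ 0.003 -0.002 -1.   ] y [-0.1   -0.995  0.002] q [ 0.162  0.338  1.836 -0.004  0.964  1.835] w 87.6212504133699
turn 90 [-3.7 -0.2 -0.1]
turn -90 [176.3  -0.2   0.3]
shift tool [ 4.9 -0.5  1.1]
[273 195]
```

View pics/fin.png

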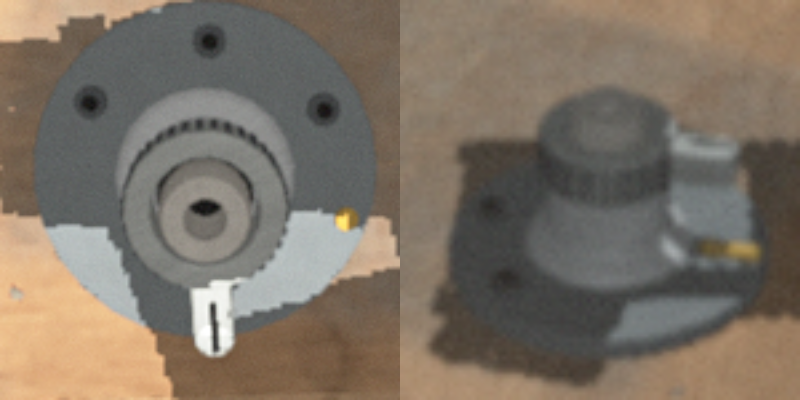

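The left panel shows the lug at crop (213,325) covering the bar, with the stud exposed at (346,219) and the collet still in the bore. The right panel agrees, with the lug directly over the bar. Last, a numeric check of the lug angle, and of the empty holder from above.

```bash
python3 -c "
from h import *
w=load('w2'); s=150/400; g=lambda x,y,z: ray(w,198+x*s,120+y*s,z)
c=g(206,217,72);print('collet',c)
for x,y,z in [(213,325,60),(213,345,60)]:
    q=g(x,y,z)-c; print('lug',np.hypot(*q[:2]),ang(q))
q=g(346,219,13)-c;print('stud',np.hypot(*q[:2]),ang(q))
t=shot('top','top3')['pixels'].astype(int);a=load('top1')['pixels'].astype(int)
d=np.abs(t-a)[135:208,340:412]; print('empty holder diff',d.mean(),(d.max(2)>50).sum())
"
```

```text
collet [533.33510357  97.67404505  72.        ]
lug 40.11765131082632 177.58241444603323
lug 47.2131960797777 177.0932798364738
stud 54.664520959485266 -112.84012938125367
empty holder diff 4.521626078132927 0
```

```bash
python3 -c "
from h import *
print(ctrl.close_job())"
```

```text
the job is handed in; nothing more can be done
None
```

I locked the loaded holder, which is the left one, centred at about (533, 99) mm. I gripped its collar ring square to the lug, turned it clockwise to the stop, released it and rose clear. The job was handed in at about 7 s of the 29 s allowed.

Last checks before handing in:
- **Stop:** the moment rose to 1.0 Nm at the end of the turn, against 0.08 Nm of collar friction.
- **Lug:** it measured 177.3° ± 0.3° after release. The bar measured 178.0° from above, and 177.3° worked out from the stud. In both the wrist and side views the lug covers the bar.
- **Collet:** it is still in the bore, and its measured centre moved by about 1 mm, which is within calibration error. Its height I judged only by eye.
- **Empty holder:** it looks unchanged in the top view.
- **Arm:** it was touching nothing when I handed in, and the highest force I read was about 5 N.

No check failed. The arm drifted 2–4 mm on the way down, which I corrected before closing the gripper.

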